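# Refit a plug-in card in a machine controller's card cage

## Robot

A 6-joint arm with a two-finger parallel gripper is mounted at the origin on a cart in front of the work surface, level with it; the furniture and walls round the work are solid. World frame = base frame: x ahead of the robot, y to its left, z up, the work surface at z = 0. Lengths are in m, angles in degrees, forces in N, time in s.
With the tool pointing down it reaches from about 0.4 to 0.825 m from the base axis. Payload 7 kg.
Tool frame: the origin (TCP) lies at the very end of the fingers, on their centre line; the grasp point (between the pads) lies 19 mm behind it; z points along the fingers, y is the line along which they close (so a half turn about z gives the same grasp; the last joint's range is limited). The gripper opens to 88 mm and grips with 3 to 60 N. Pads are 19 mm wide; open, the fingers measure 130 mm over their backs; the gripper's body (78 mm by 193 mm) begins 47 mm behind the grasp point.
Start: joints at [-60.613, 20.546, 0.682, 0, -70.136, -16.507], TCP at [0.15, -0.658, 0.227] pointing down, gripper open.
Joint ranges: [-176.03, 176.03], [-82.01, 121.73], [-58.28, 71.71], [-173.87, 95.51], [-174.79, -0.11], [-173.66, 173.66]. Speed limits (degrees/s): [136.94, 136.94, 172.46, 180, 180, 180].

## Interface

Orientations are given as [roll, pitch, yaw] about the fixed x, y, z axes, in that order (R = Rz(yaw) Ry(pitch) Rx(roll)).
In Python, from plant import r gives the robot as it stands. The module is installed in compiled form; this text tells all that it offers.
- The arm moves only by the tool jog_arm, never from a script. Its arguments are lists of equal length, an entry for each row: "travel": the shift along the tool's x, y, z each as a share of 50 cm, from -1 to 1, a list of three; "dr": the turn, a rotation vector about the tool's x, y, z each as a share of 360 degrees, from -1 to 1, a list of three; "claw": the opening, from 0 (shut) to 1 (fully open). A call has exactly 10 rows; each row is the pose to reach, as a shift and turn from the pose commanded when the call began, along the tool's axes at that moment, turning the shorter way round; what a row does not reach only later rows make up. A row lasts 1/8 s, in which the tool goes at most 62.5 mm and 10.7 degrees, less where a joint would pass 70% of its speed; a pose out of reach is approached as far as the arm can. A call with a number of a shift or a turn outside -1 to 1 is refused whole. A call with a gripper value outside its range is refused whole. The fingers move at their own pace and stop on an object; "newtons" is the grip in N (left out, the last holds). Time passes only in rows, so rows that repeat a pose let the fingers close, or fill a call up. It gives the time, the measured TCP pose, the force, the opening and the grip force at its end, in the units of the state.
- r.get_state(): the state, without advancing time (a new reading comes with each control period).
- r.capture(name): name is "scene" or "top" or "wrist"; returns a dict with "pixels" (384x512x3 uint8, red, green, blue), "range_z" (384x512 float32, m along the optical axis (not along the pixel's ray), 0 where there is no reading), "fx", "fy", "cx", "cy" (pixels), "position" and "attitude" of the camera in the world; the wrist camera has in their place "hand_eye" (4x4, takes a point from camera to tool coordinates, whose origin is the TCP and whose axes are the flange's). Camera axes: x right, y up, looking along -z (the intrinsics and any distortion apply to the point x, -y, -z); pixel columns grow to the right and rows downward; lengths in m; the calibration is good to about 2 mm. A picture is of the moment at which its call begins: read the wrist's pose just before it.
- r.close_job(): hands the job in; it is judged then, once.
Trained networks look in the newest picture that a camera, given by its name, has taken for a name from the list of things; names that differ only in an ending like _2 or _b are one class to them, and where a whole thing is asked for, a point or a joint stands for the part that bears it (a point fixed in the world has none). Each returns a list of dicts, best first, with "conf" (0 to 1); they miss things now and then, are a little off and sometimes report something else, mostly with a low value. They report only what shows in the picture. A call takes as long as a camera call.
- r.boxes_of(name, camera): "extent" ([left, top, right, bottom] in pixels, round what is visible of it).
- r.regions_of(name, camera): "pixels" (384x512 bool, what is visible of it) and "extent" ([left, top, right, bottom] in pixels, round what is visible of it).
- r.tip_of(name, camera): "at" ([column, row] in pixels: a listed point, or the origin of a listed thing).
The state is a dict: "time_s": time; "joints": joint angles; "qd": joint speeds; "joint_torque": joint torques, N m; "tcp_pos": TCP position; "eef_rot": TCP orientation; "contact_force": force on the tool from outside, world axes, zero at the start; "moment": the same for the moment, N m; "gripper_width": finger opening in m; "gripper_force": force on a finger pad.
Only numpy, scipy, OpenCV 4.12 (cv2) and the standard library are available. Lean on these libraries where they do the work, as an engineer would, in place of code of your own. Each camera call takes 0.05 s, during which the arm holds its last target. There are 200 camera calls.

## Task

Refit the control card that waits in the wooden stand: slide it gently down the guides of the free slot in the card cage until it rests on the contacts, its two end levers still swung out, then swing both levers fully in so that their hooks draw the card home and its front plate sits flush with the rails. The guides and the contacts are delicate: feel your way, never force or drop the card, and leave the tools on the bench where they lie.

Things in the scene. Friction and masses are not known exactly. Their poses are not given: they have to be found in the camera images.
- cage: Open-topped aluminium card cage, 150 (x) by 168 (y) by 103 mm high, fixed on the bench; origin under its middle on the bench, z up. Cards stand in it upright along y. The slot at x = +38 mm holds an identical card, seated, levers in (its pull grip ends 139 mm above the bench); the slot at x = -33 mm is free. Low walls (46 mm) front and back.
- slot (a point): Nominal middle of the free slot at the rail tops: x -33, y 0, z 103 mm in the cage's frame, axes as the cage's. Two steel rails 3 mm thick run along x on the cage's end walls, tops at z 103, inner edges at y = +-65 mm; the lever hooks catch under these edges.
- guide_mouth (a point): Nominal middle of the free slot at its guides' upper edges, z 86 mm in the cage. At each end (y +-48 to +-57 mm) a plastic guide with a groove 4.5 mm wide for the 3 mm board; mouths flared to 24 mm, narrowing to the groove at z 72 mm. The guides are screwed down by eye: their true middle is up to 6.5 mm off this point either way along cage x (not shown in this reading), to be found by feel.
- contacts (a point): Middle of the sprung contact strip at the bottom of the free slot, z 29 mm in the cage (92 mm long along y; shifted with the guides). It bears the card's weight without giving (yields from 6 N) and gives 5 mm under 10 N, to a hard stop at 7 mm.
- card: Loose control card, 0.3 to 0.43 kg: upright board 3 mm thick (x), 112 mm long (y), 76 mm high, lower corners cut 5 mm; on top an aluminium front plate 20 x 102 x 3 mm (upper face 79 mm above the lower edge), a pull grip and two levers. Origin as point card_foot. Starts upright in a slotted wooden stand 70 x 150 x 40 mm, its foot 14 mm above the bench, 26 mm deep. The same either way round.
- card_foot (a point): Middle of the card's lower edge, card axes (z up, y along the card). In the cage's frame it is at z 29 mm when the card rests on the contacts with levers out, and at z 24 mm fully home, the front plate then level with the rail tops.
- card_grip (a point): Where to hold the card: black pull grip on the front plate, 9 mm thick (card x), 46 mm long (card y), from 79 to 115 mm above the card's lower edge; this point is its middle in plan, 103 mm above the lower edge. Card axes.
- lever_a (a joint): Angle of the lever at the card's +y end: 0 fully in (stop), grows as it swings outward, to 1.3 at most. Starts out at 1.17 to 1.28 and stays where it is left (pin friction 0.05 N m). Its hook passes the rail only beyond 1.1, and draws the card down during the last 0.8 rad, for about 3 to 9 N at the tip.
- lever_b (a joint): The same for the lever at the card's -y end.
- lever_a_tip (a point): Near the end of lever a's black grip, 36 mm from its pin; the grip is 12 mm wide (card x), 8 mm thick, and ends 3 mm beyond. The pin is at card y +62 mm, 80.5 mm above the card's foot, along card x. Fully in, the tip is 18 mm inward of the pin and 31 mm above it; at 1.2 rad 23 mm outward and 28 mm above. It is pushed inward from outside.
- lever_b_tip (a point): The same for lever b, pin at card y -62 mm.
- screwdriver_red: Screwdriver lying on the bench, 230 mm long; stays where it lies.
- pencil: Pencil lying on the bench, 172 mm long; stays where it lies.

How it is judged:
By the outcome, as a careful person would: the job done as asked, in the order asked, and still so for the second after the job is handed in, with the robot touching nothing.
It also fails if it takes over 72 s, if anything falls off the work surface, if the arm or the gripper's body presses on something with over 40 N, if the wrist force passes 120 N, or if a joint passes its speed limit or range.

## Working session

There is one attempt and no reset: what is moved stays moved. The work goes in short steps, Python scripts to look and compute and a tool call to move; the robot and the scene stay as the last step left them, time stands still between calls to the robot, and variables do not carry over. Pictures are saved under pics/ and viewed, at most 10 in all, crops included, and the job is handed in when it is done.

Besides the shell and the picture viewer there is one more tool, called after "Call:" by a JSON object that holds its "api" and its "payload", one argument or row to a line. jog_arm: Moves the arm, as the interface text tells. Its arguments: {"type":"object","properties":{"travel":{"type":"array"},"dr":{"type":"array"},"claw":{"type":"array"},"newtons":{"type":"number"}},"required":["travel","dr","claw"]}

```bash
mkdir -p pics
cat > h.py <<'E'
import numpy as np, cv2
from plant import r
from scipy.spatial.transform import Rotation as Ro
def cam(name):
    s=r.get_state(); c=r.capture(name)
    if name=="wrist":
        T=np.eye(4); T[:3,:3]=Ro.from_euler('xyz',s['eef_rot'],degrees=True).as_matrix(); T[:3,3]=s['tcp_pos']
        M=T@np.array(c['hand_eye'])
    else:
        M=np.eye(4); M[:3,3]=c['position']; a=np.array(c['attitude'],float)
        M[:3,:3]=a if a.shape==(3,3) else (Ro.from_euler('xyz',a,degrees=True).as_matrix() if a.size==3 else Ro.from_quat(a).as_matrix())
    c['M']=M
    return c
def cloud(c):
    d=c['range_z']; v,u=np.mgrid[:384,:512]
    p=np.stack([(u-c['cx'])/c['fx']*d,-(v-c['cy'])/c['fy']*d,-d],-1)
    w=p@c['M'][:3,:3].T+c['M'][:3,3]; w[d<=0]=np.nan
    return w
def at_z(c,uv,z):
    q=np.array([(uv[0]-c['cx'])/c['fx'],-(uv[1]-c['cy'])/c['fy'],-1])
    q=c['M'][:3,:3]@q; o=c['M'][:3,3]
    return o+q*(z-o[2])/q[2]
E
python3 - <<'E'
from h import *
s=r.get_state();print({k:np.round(v,3).tolist() for k,v in s.items()})
for n in ["scene","top"]:
    c=cam(n); print(n,c['position'],c['attitude'],[k for k in c],c['fx']); w=cloud(c)
    cv2.imwrite(f'pics/{n}.png',c['pixels'][...,::-1]); np.savez(f'{n}.npz',w=w)
    for t in ["cage","card","card_grip","card_foot","slot","guide_mouth","lever_a_tip","lever_b_tip","screwdriver_red","pencil"]:
        b=r.boxes_of(t,n) if t in("cage","card","screwdriver_red","pencil") else r.tip_of(t,n)
        for x in b[:3]:
            if 'at' in x:
                u,v=np.round(x['at']).astype(int); print(t,x['conf'],x['at'],np.round(w[np.clip(v,0,383),np.clip(u,0,511)],3))
            else: print(t,x['conf'],x['extent'])
E
```

```text
{'time_s': 0.0, 'joints': [-60.616, 20.591, 0.635, -0.018, -70.136, -16.507], 'qd': [-0.004, -0.032, -0.013, 0.0, -0.028, 0.043], 'joint_torque': [-0.0, -58.272, 29.306, 6.997, 0.007, -0.0], 'tcp_pos': [0.15, -0.658, 0.226], 'eef_rot': [179.907, -0.01, -167.129], 'contact_force': [-0.476, -0.033, -0.231], 'moment': [-0.004, -0.003, -0.018], 'gripper_force': 0.0, 'gripper_width': 0.088}
scene [-0.18178536  0.555926    0.54029189] [  61.60110613    1.45656876 -124.70620484] ['pixels', 'range_z', 'fx', 'fy', 'cx', 'cy', 'position', 'attitude', 'M'] 370.6792545473467
cage 0.7 [257.3, 142.0, 331.6, 206.8]
card 0.97 [159.4, 190.0, 231.7, 230.3]
card_grip 0.9 [194.2, 200.7] [0.54  0.253 0.112]
card_foot 0.86 [201.2, 236.5] [0.509 0.259 0.031]
slot 0.77 [304.8, 162.8] [ 0.643 -0.187  0.056]
guide_mouth 0.54 [303.7, 161.5] [ 0.627 -0.169  0.07 ]
lever_a_tip 0.4 [158.9, 205.4] [0.742 0.275 0.016]
lever_b_tip 0.54 [233.0, 188.4] [ 0.733  0.034 -0.002]
screwdriver_red 0.86 [267.5, 222.0, 316.8, 268.1]
pencil 0.58 [300.1, 210.5, 362.0, 229.8]
top [0.4572482  0.0974791  0.95876094] [  2.42479091   0.47558856 -90.44098735] ['pixels', 'range_z', 'fx', 'fy', 'cx', 'cy', 'position', 'attitude', 'M'] 353.6611585535581
cage 0.81 [306.6, 114.0, 381.6, 179.6]
cage 0.51 [224.9, 172.4, 236.9, 176.7]
card 0.94 [165.2, 163.4, 238.0, 179.3]
card 0.67 [230.2, 217.8, 310.2, 257.0]
card_foot 0.73 [319.9, 226.9] [nan nan nan]
card_foot 0.32 [342.2, 162.3] [ 0.57  -0.117  0.03 ]
slot 0.73 [333.9, 154.4] [ 0.593 -0.099  0.015]
guide_mouth 0.81 [347.2, 160.5] [ 0.577 -0.135  0.011]
lever_a_tip 0.39 [162.0, 165.0] [ 0.57   0.367 -0.002]
lever_b_tip 0.46 [234.7, 173.6] [0.532 0.159 0.122]
lever_b_tip 0.26 [338.0, 161.1] [ 0.572 -0.106  0.031]
screwdriver_red 0.82 [230.7, 216.6, 311.6, 252.6]
pencil 0.75 [312.9, 198.5, 335.2, 255.3]
```

Run:
```python
import cv2
a=cv2.imread('pics/top.png')[80:280,130:400]; b=cv2.imread('pics/scene.png')[120:280,130:380]
cv2.imwrite('pics/top_c.png',cv2.resize(a,None,fx=2.9,fy=2.9,interpolation=cv2.INTER_CUBIC))
cv2.imwrite('pics/scene_c.png',cv2.resize(b,None,fx=3.2,fy=3.2,interpolation=cv2.INTER_CUBIC))
```

```text
(no output)
```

View pics/top_c.png

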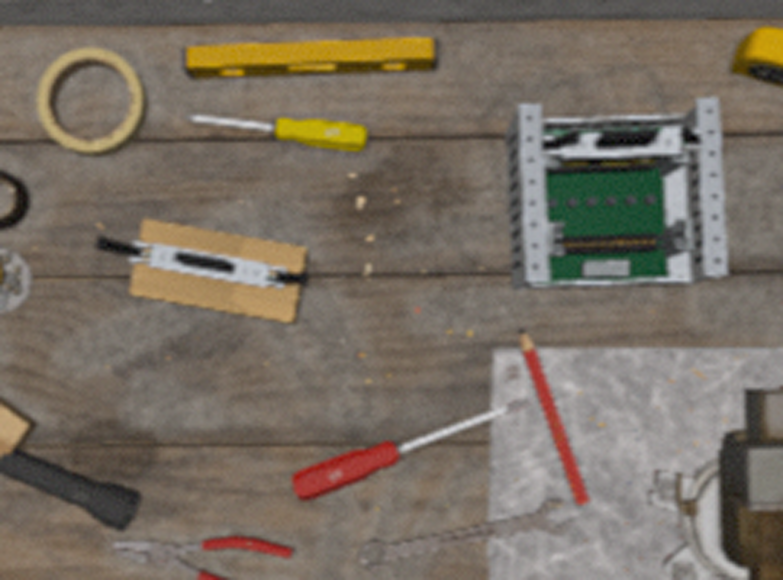

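View pics/scene_c.png

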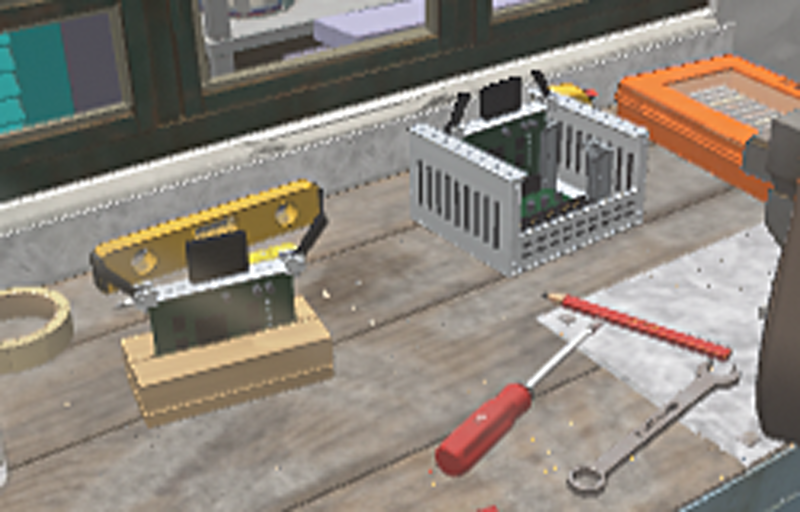

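The top view shows the card in its stand (crop 205,262), levers out. The cage is at (620,195) with the seated card on its far side (+x) and the free slot near the robot, with its guides at (560,238) and (680,238).

Run:
```python
from h import *
w=np.load('top.npz')['w']
def rect(m,name):
    p=w[m][:,:2].astype(np.float32)*1000
    q=cv2.minAreaRect(p); print(name,len(p),q,np.median(w[m][:,2]))
z=w[...,2]; v,u=np.mgrid[:384,:512]
cage=(u>300)&(u<385)&(v>108)&(v<185)
rect(cage&(z>.097)&(z<.109),'rails'); rect(cage&(z>.12),'seatedgrip')
st=(u>160)&(u<245)&(v>150)&(v<195)
rect(st&(z>.085)&(z<.100),'plate');rect(st&(z>.03)&(z<.05),'stand');rect(st&(z>.116),'grip+lev')
c=cam('top')
for t in ['cage','slot','card_grip','lever_a_tip']:
    for x in r.tip_of(t,'top')[:2]: print(t,x,at_z(c,x['at'],{'cage':0,'slot':.103,'card_grip':.117,'lever_a_tip':.122}[t]))
print(cam('wrist')['hand_eye'])
```

```text
rails 1218 ((603.2404174804688, -107.76628875732422), (148.41600036621094, 169.8834686279297), 1.4379246234893799) 0.10234151865250013
seatedgrip 160 ((640.6253662109375, -105.21525573730469), (12.433209419250488, 111.6456527709961), 2.5625252723693848) 0.13577218566218235
plate 315 ((543.0741577148438, 241.39404296875), (130.84205627441406, 20.128019332885742), 79.46155548095703) 0.09275731609363347
stand 1099 ((543.4734497070312, 242.9047393798828), (149.96669006347656, 70.18452453613281), 79.41947937011719) 0.03940321844031769
grip+lev 130 ((542.8924560546875, 242.48452758789062), (174.7810821533203, 11.695295333862305), 79.0743179321289) 0.12571643158904355
cage {'at': [334.5, 153.8], 'conf': 0.78} [ 0.59604737 -0.10359184  0.        ]
slot {'at': [345.4, 156.1], 'conf': 0.59} [ 0.57528969 -0.10830261  0.103     ]
card_grip {'at': [197.7, 169.4], 'conf': 0.89} [0.5445152  0.24818015 0.117     ]
lever_a_tip {'at': [270.2, 231.5], 'conf': 0.67} [0.39572491 0.07630414 0.122     ]
lever_a_tip {'at': [161.9, 162.3], 'conf': 0.55} [0.5616943  0.33265989 0.122     ]
[[ 1.74012570e-03  9.68074285e-01  2.50657438e-01  6.78896303e-02]
 [ 9.99998403e-01 -1.58217371e-03 -8.31657905e-04  5.84859428e-06]
 [-4.08523024e-04  2.50658484e-01 -9.68075492e-01 -1.59141361e-01]
 [ 0.00000000e+00  0.00000000e+00  0.00000000e+00  1.00000000e+00]]
```

```bash
cat >> h.py <<'E'
import json
def rot(yaw,roll=180): return Ro.from_euler('xyz',[roll,0,yaw],degrees=True)
def step(tgt,yaw,start=None,dry=False):
    """travel/dr from commanded pose; updates tally with rounded numbers"""
    c=json.load(open('cmd.json'))
    R0=rot(c['yaw']); 
    t=np.round(R0.inv().apply(np.array(tgt)-c['p'])/.5,4)
    d=(yaw-c['yaw']+180)%360-180; dz=round(-d/360,4)
    print('travel',t.tolist(),'dr',[0,0,dz],'rows>=',np.linalg.norm(t)*.5/.0625,abs(d)/10.7)
    if not dry: json.dump({'p':(np.array(c['p'])+R0.apply(t*.5)).tolist(),'yaw':c['yaw']-dz*360},open('cmd.json','w'))
json.dump({'p':[0.15,-.658,.227],'yaw':-167.12},open('cmd.json','w')) if not __import__('os').path.exists('cmd.json') else 0
E
python3 - <<'E'
from h import *
step([.575,-.12,.32],-88.6)
w=np.load('scene.npz')['w']; z=w[...,2]
m=(z>.15)&(w[...,0]>.05)&(w[...,0]<.8)&(abs(w[...,1])<.8); print(m.sum(), np.round(w[m][::max(1,m.sum()//15)],2).tolist())
E
```

```text
travel [-1.0685, 0.8595, -0.186] dr [0, 0, -0.2181] rows>= 11.070764381920519 7.338317757009345
26995 [[0.8, -0.6, 0.51], [0.12, 0.01, 0.51], [0.16, 0.04, 0.5], [0.74, -0.6, 0.39], [0.68, -0.6, 0.35], [0.16, 0.06, 0.45], [0.14, 0.06, 0.43], [0.08, 0.03, 0.42], [0.13, 0.07, 0.39], [0.08, 0.05, 0.38], [0.13, 0.09, 0.34], [0.09, 0.08, 0.31], [0.72, 0.59, 0.18], [0.09, 0.11, 0.26], [0.1, 0.13, 0.22], [0.05, 0.1, 0.16]]
```

```bash
rm cmd.json
python3 - <<'E'
from h import *
R0=rot(-167.12); print(np.array([.15,-.658,.227])+R0.apply(np.array([-.99,.86,-.186])*.5))
json.dump({'p':(np.array([.15,-.658,.227])+R0.apply(np.array([-.99,.86,-.186])*.5)).tolist(),'yaw':-167.12+.218*360},open('cmd.json','w'))
E
```

```text
[ 0.5366941  -0.12847883  0.32      ]
```

Call:
{"api": "jog_arm", "payload": {
  "travel": [
    [-0.05,0.04,-0.1],
    [-0.16,0.13,-0.186],
    [-0.26,0.23,-0.186],
    [-0.36,0.32,-0.186],
    [-0.46,0.41,-0.186],
    [-0.56,0.5,-0.186],
    [-0.68,0.6,-0.186],
    [-0.78,0.7,-0.186],
    [-0.88,0.78,-0.186],
    [-0.99,0.86,-0.186]
  ],
  "dr": [
    [0,0,0],
    [0,0,-0.027],
    [0,0,-0.055],
    [0,0,-0.082],
    [0,0,-0.11],
    [0,0,-0.137],
    [0,0,-0.164],
    [0,0,-0.19],
    [0,0,-0.218],
    [0,0,-0.218]
  ],
  "claw": [1,1,1,1,1,1,1,1,0.6,0.5]
}}

```text
time_s: 2.65
tcp_pos: [0.4935, -0.182, 0.3202]
eef_rot: [-179.9, -0.0, -88.5]
contact_force: [1.5, -0.4, 0.1]
gripper_width: 0.073
gripper_force: 0.0
```

Run:
```python
from h import *
s=r.get_state();print(s['tcp_pos'],s['eef_rot'],s['time_s'])
json.dump({'p':list(map(float,s['tcp_pos'])),'yaw':float(s['eef_rot'][2])},open('cmd.json','w'))
step([.580,-.12,.30],-88.6)
```

```text
[ 0.49353171 -0.18198257  0.32022571] [-1.79921182e+02 -7.49759124e-03 -8.84733648e+01] 2.65
travel [-0.1193, -0.1762, 0.0405] dr [0, 0, 0.0004] rows>= 1.7328668500493627 0.011835063115489304
```

Call:
{"api": "jog_arm", "payload": {
  "travel": [
    [-0.06,-0.088,0.02],
    [-0.12,-0.176,0.04],
    [-0.12,-0.176,0.04],
    [-0.12,-0.176,0.04],
    [-0.12,-0.176,0.04],
    [-0.12,-0.176,0.04],
    [-0.12,-0.176,0.04],
    [-0.12,-0.176,0.04],
    [-0.12,-0.176,0.04],
    [-0.12,-0.176,0.04]
  ],
  "dr": [
    [0,0,0],
    [0,0,0],
    [0,0,0],
    [0,0,0],
    [0,0,0],
    [0,0,0],
    [0,0,0],
    [0,0,0],
    [0,0,0],
    [0,0,0]
  ],
  "claw": [0.5,0.5,0.5,0.5,0.5,0.5,0.5,0.5,0.5,0.5]
}}

```text
time_s: 3.9
tcp_pos: [0.5792, -0.1219, 0.2995]
eef_rot: [180.0, -0.0, -88.6]
contact_force: [0.3, -0.1, 0.7]
gripper_width: 0.0435
gripper_force: 0.0
```

Run:
```python
from h import *
c=cam('wrist'); w=cloud(c); np.savez('wr1.npz',w=w,px=c['pixels'])
s=r.get_state();print(s['tcp_pos'],s['eef_rot'],s['contact_force'])
cv2.imwrite('pics/wr1.png',cv2.resize(c['pixels'][...,::-1],(800,600)))
z=w[...,2]
def rect(m,name):
    m=m.astype(np.uint8); m=cv2.morphologyEx(m,cv2.MORPH_OPEN,np.ones((3,3)))>0
    p=w[m][:,:2].astype(np.float32)*1000
    print(name,len(p),cv2.minAreaRect(p),np.median(z[m]))
reg=(abs(w[...,0]-.6)<.1)&(abs(w[...,1]+.108)<.1)
rect(reg&(z>.098)&(z<.108)&(w[...,0]<.615),'rails')
rect(reg&(z>.075)&(z<.092)&(w[...,0]<.605),'guides')
```

```text
[ 0.57925962 -0.12180179  0.29949741] [ 1.79993882e+02  3.41348324e-04 -8.86374430e+01] [0.7694461  0.70048667 0.6193242 ]
rails 1584 ((573.0045166015625, -111.97596740722656), (86.66879272460938, 158.18260192871094), 1.2123758792877197) 0.10395553346927253
guides 411 ((566.6996459960938, -107.19841003417969), (27.096954345703125, 126.025390625), 1.7115851640701294) 0.08449654000212653
```

View pics/wr1.png

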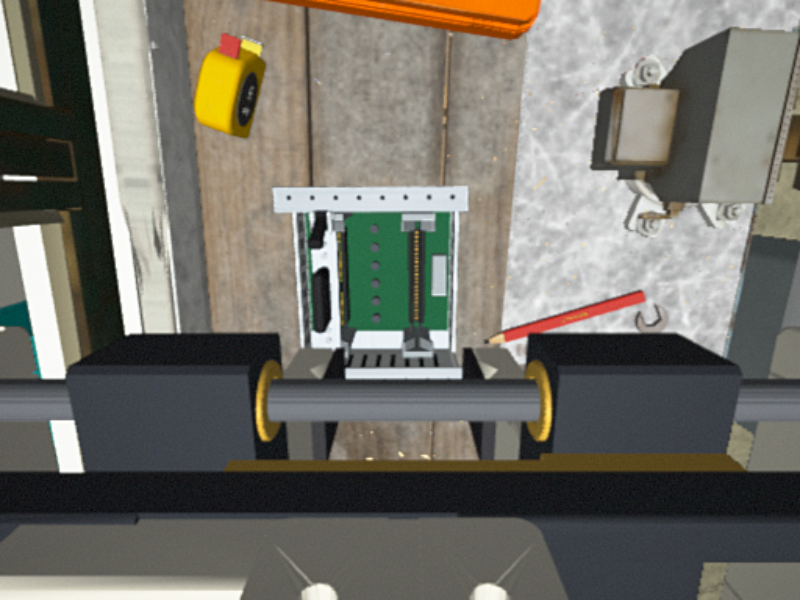

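The wrist view shows both guides of the free slot (417,222 and 417,340) and the brown contact strip between them (417,272). The seated card is to the left at (320,270). I'll measure the guide and strip centres from depth and colour.

Run:
```python
from h import *
f=np.load('wr1.npz'); w=f['w'];px=f['px'].astype(int); z=w[...,2]
for lo,hi in ((-.17,-.15),(-.066,-.04)):
    m=(z>.07)&(z<.092)&(w[...,0]<.605)&(w[...,0]>.54)&(w[...,1]>lo)&(w[...,1]<hi)
    p=w[m]; print(len(p), p[:,0].min(),p[:,0].max(),np.median(p[:,0]),p[:,1].min(),p[:,1].max())
    h,e=np.histogram(p[:,0],np.arange(.545,.592,.002)); print(h)
    for a in np.arange(.546,.592,.004):
        q=p[abs(p[:,0]-a)<.002]; print(round(a,3),len(q),np.round(np.median(q[:,2]),4) if len(q) else '',end='; ')
    print()
# contact strip
m=(z>.02)&(z<.045)&(w[...,0]<.6)&(w[...,0]>.54)&(abs(w[...,1]+.108)<.04)
for lo in np.arange(-.145,-.07,.012):
    q=w[m&(w[...,1]>lo)&(w[...,1]<lo+.012)]; print(round(lo,3),len(q),q[:,0].min(),q[:,0].max(),np.median(q[:,2]))
print(px[170:176,255:285].sum(-1)[2])
print(np.round(w[172,255:285],3)[:,[0,2]].tolist())
```

```text
213 0.5546559790238391 0.581886123916157 0.5691821008143036 -0.1699771538770931 -0.15527052446468873
[ 0  0  0  0  7 14 21 17 17 16  8  4  8 20 14 24 12 24  7  0  0  0  0]
0.546 0 ; 0.55 0 ; 0.554 10 0.0852; 0.558 40 0.0845; 0.562 34 0.0796; 0.566 20 0.0845; 0.57 18 0.0838; 0.574 36 0.0807; 0.578 36 0.0849; 0.582 19 0.0853; 0.586 0 ; 0.59 0 ; 
234 0.5513011256461193 0.5780362620052418 0.5638982709110794 -0.059921655493310605 -0.04421160992947093
[ 0  0  0 15 19 18 19 17 24  8 16 14 24 15 15 19 11  0  0  0  0  0  0]
0.546 0 ; 0.55 11 0.0852; 0.554 35 0.0844; 0.558 38 0.0813; 0.562 36 0.0784; 0.566 19 0.0838; 0.57 38 0.0792; 0.574 35 0.0838; 0.578 22 0.0854; 0.582 0 ; 0.586 0 ; 0.59 0 ; 
-0.145 78 0.5596060420354789 0.5744000482731788 0.03184574575735469
-0.133 123 0.5401568846259598 0.5740683121340491 0.029982221749204008
-0.121 142 0.5400382500563149 0.573715757492925 0.02898454866956157
-0.109 124 0.5407986249302884 0.5733703304283911 0.02936943903988315
-0.097 118 0.5401973245769549 0.5730539684544109 0.029568303019651437
-0.085 79 0.5585373765530134 0.5727283861482619 0.031565230711421866
-0.073 29 0.558374793765609 0.5723310373432853 0.03148585262107256
[223 222 227 204 215 193 163 155 127 125 223 328 299 134 120 173 176 204
 230 216 215 352 534 605 596 606 590 594 597 629]
[[0.583, 0.014], [0.581, 0.015], [0.58, 0.013], [0.578, 0.013], [0.576, 0.013], [0.575, 0.013], [0.574, 0.034], [0.572, 0.032], [0.571, 0.032], [0.569, 0.03], [0.567, 0.03], [0.566, 0.032], [0.564, 0.03], [0.563, 0.024], [0.562, 0.033], [0.56, 0.034], [0.558, 0.014], [0.556, 0.014], [0.554, 0.015], [0.553, 0.014], [0.551, 0.012], [0.551, 0.027], [0.549, 0.028], [0.548, 0.028], [0.546, 0.027], [0.544, 0.027], [0.543, 0.028], [0.542, 0.029], [0.54, 0.029], [0.539, 0.028]]
```

Run:
```python
from h import *
json.dump({'p':[.5793,-.1219,.2995],'yaw':-88.6},open('cmd.json','w'))
step([.5485,.2715,.30],-100.6)
```

```text
travel [-0.7881, 0.0424, -0.001] dr [0, 0, 0.0333] rows>= 6.313923002381325 1.1214953271028039
```

Call:
{"api": "jog_arm", "payload": {
  "travel": [
    [-0.05,0.003,0],
    [-0.16,0.008,0],
    [-0.27,0.014,0],
    [-0.38,0.02,0],
    [-0.49,0.026,0],
    [-0.6,0.032,0],
    [-0.7,0.038,0],
    [-0.76,0.042,0],
    [-0.788,0.042,0],
    [-0.788,0.042,0]
  ],
  "dr": [
    [0,0,0],
    [0,0,0.01],
    [0,0,0.02],
    [0,0,0.0333],
    [0,0,0.0333],
    [0,0,0.0333],
    [0,0,0.0333],
    [0,0,0.0333],
    [0,0,0.0333],
    [0,0,0.0333]
  ],
  "claw": [0.4,0.4,0.4,0.4,0.4,0.4,0.4,0.4,0.4,0.4]
}}

```text
time_s: 5.2
tcp_pos: [0.5488, 0.272, 0.2992]
eef_rot: [180.0, -0.0, -100.6]
contact_force: [0.6, 0.5, 0.6]
gripper_width: 0.0351
gripper_force: 0.0
```

Run:
```python
from h import *
c=cam('wrist'); w=cloud(c); np.savez('wr2.npz',w=w,px=c['pixels'])
s=r.get_state();print(s['tcp_pos'],s['eef_rot'],s['contact_force'])
cv2.imwrite('pics/wr2.png',cv2.resize(c['pixels'][...,::-1],(800,600)))
z=w[...,2]
def rect(m,name):
    p=w[m][:,:2].astype(np.float32)*1000
    if len(p)>4: print(name,len(p),cv2.minAreaRect(p),np.median(z[m]))
reg=(abs(w[...,0]-.543)<.05)&(abs(w[...,1]-.242)<.1)
rect(reg&(z>.086)&(z<.100),'plate');rect(reg&(z>.03)&(z<.046),'stand')
rect(reg&(z>.116)&(abs(w[...,1]-.242)<.04),'grip');rect(reg&(z>.116),'grip+lev')
for y in np.arange(.15,.35,.01):
    q=w[reg&(z>.05)&(abs(w[...,1]-y)<.005)]
    if len(q): print(round(y,3),len(q),np.round([q[:,0].min(),q[:,0].max(),q[:,2].max()],4))
# rails in wr1
w=np.load('wr1.npz')['w'];z=w[...,2]
m=(z>.099)&(z<.108)&(abs(w[...,0]-.5665)<.03);ys=w[m][:,1]
for a,b in((-.21,-.16),(-.07,-.0)):
    q=ys[(ys>a)&(ys<b)]; print('rail',len(q),q.min() if len(q) else 0,q.max() if len(q) else 0)
```

```text
[0.54891577 0.27121689 0.29938534] [ 1.79986459e+02 -2.66194722e-02 -1.00616262e+02] [-1.07140222 -0.68064927  0.17161278]
plate 1068 ((543.4983520507812, 242.9112091064453), (129.76002502441406, 19.810958862304688), 79.88412475585938) 0.09407609806287814
stand 3530 ((543.8778076171875, 244.08392333984375), (149.22607421875, 70.02786254882812), 79.52739715576172) 0.0408952592083881
grip 61933 ((543.00146484375, 251.07919311523438), (61.7901725769043, 100.0023193359375), 89.9798812866211) 0.4000699985287382
grip+lev 63317 ((542.9307250976562, 243.37269592285156), (95.0306396484375, 156.8126983642578), 18.823896408081055) 0.3993817165058395
0.16 79 [0.5229 0.5343 0.1288]
0.17 99 [0.5249 0.5357 0.1256]
0.18 115 [0.5226 0.5411 0.1117]
0.19 95 [0.5233 0.5446 0.1033]
0.2 148 [0.525  0.5467 0.1007]
0.21 138 [0.5268 0.5472 0.096 ]
0.22 356 [0.5285 0.5922 0.3904]
0.23 5870 [0.5304 0.593  0.3921]
0.24 26536 [0.493  0.593  0.4182]
0.25 20671 [0.493  0.5899 0.4182]
0.26 6903 [0.493  0.5789 0.4105]
0.27 1306 [0.5135 0.5704 0.3722]
0.28 1430 [0.4976 0.5704 0.3914]
0.29 635 [0.4984 0.5619 0.3912]
0.3 102 [0.5457 0.5645 0.1028]
0.31 89 [0.546  0.5632 0.1136]
0.32 91 [0.5521 0.5639 0.1259]
0.33 34 [0.5539 0.5644 0.1267]
rail 784 -0.19182523175584415 -0.17275916307940586
rail 314 -0.04315804931822803 -0.032407335597611636
```

View pics/wr2.png

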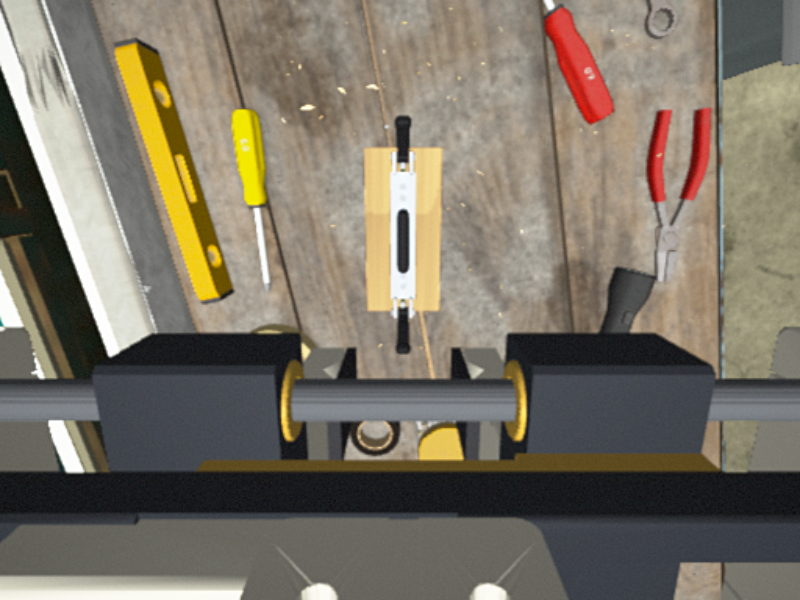

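The card is centred in the stand at about (402,240) px, both levers out, nothing near it. The measured plate is 130x20 mm at z 0.094, which agrees with the given sizes. Now the grasp.

Run:
```python
from h import *
json.dump({'p':[.5489,.2715,.2994],'yaw':-100.62},open('cmd.json','w'))
step([.5435,.2429,.099],-100.3)
```

```text
travel [0.0582, 0.0001, 0.4008] dr [0, 0, -0.0009] rows>= 3.24002854308415 0.02990654205607413
```

Call:
{"api": "jog_arm", "payload": {
  "travel": [
    [0.058,0,0.02],
    [0.058,0,0.12],
    [0.058,0,0.22],
    [0.058,0,0.3],
    [0.058,0,0.36],
    [0.058,0,0.4],
    [0.058,0,0.4],
    [0.058,0,0.4],
    [0.058,0,0.4],
    [0.058,0,0.4]
  ],
  "dr": [
    [0,0,0],
    [0,0,-0.001],
    [0,0,-0.001],
    [0,0,-0.001],
    [0,0,-0.001],
    [0,0,-0.001],
    [0,0,-0.001],
    [0,0,-0.001],
    [0,0,-0.001],
    [0,0,-0.001]
  ],
  "claw": [0.4,0.4,0.4,0.4,0.4,0.4,0.4,0.4,0.3,0.2]
}}

```text
time_s: 6.5
tcp_pos: [0.5439, 0.2433, 0.1005]
eef_rot: [-179.9, 0.1, -100.3]
contact_force: [-0.2, 0.5, 0.6]
gripper_width: 0.0216
gripper_force: 0.0
```

Call:
{"api": "jog_arm", "payload": {
  "travel": [
    [0,0,0],
    [0,0,0],
    [0,0,0],
    [0,0,0],
    [0,0,0],
    [0,0,0],
    [0,0,0],
    [0,0,0],
    [0,0,0],
    [0,0,0]
  ],
  "dr": [
    [0,0,0],
    [0,0,0],
    [0,0,0],
    [0,0,0],
    [0,0,0],
    [0,0,0],
    [0,0,0],
    [0,0,0],
    [0,0,0],
    [0,0,0]
  ],
  "claw": [0.15,0.1,0.06,0.04,0.04,0.04,0.04,0.04,0.04,0.04],
  "newtons": 25
}}

```text
time_s: 7.75
tcp_pos: [0.5436, 0.2431, 0.0996]
eef_rot: [-180.0, 0.0, -100.3]
contact_force: [1.3, -0.3, 2.1]
gripper_width: 0.0085
gripper_force: 25.0
```

Run:
```python
from h import *
s=r.get_state();print({k:np.round(s[k],4).tolist() for k in('time_s','tcp_pos','eef_rot','contact_force','moment','gripper_width','gripper_force')})
json.dump({'p':s['tcp_pos'].tolist() if hasattr(s['tcp_pos'],'tolist') else list(s['tcp_pos']),'yaw':-100.3},open('cmd.json','w'))
```

```text
{'time_s': 7.75, 'tcp_pos': [0.5436, 0.2431, 0.0996], 'eef_rot': [-179.9913, 0.0076, -100.2676], 'contact_force': [1.2944, -0.313, 2.123], 'moment': [0.0578, -0.0257, -0.0337], 'gripper_width': 0.0085, 'gripper_force': 24.9981}
```

Call:
{"api": "jog_arm", "payload": {
  "travel": [
    [0,0,-0.01],
    [0,0,-0.025],
    [0,0,-0.045],
    [0,0,-0.07],
    [0,0,-0.11],
    [0,0,-0.16],
    [0,0,-0.21],
    [0,0,-0.25],
    [0,0,-0.28],
    [0,0,-0.28]
  ],
  "dr": [
    [0,0,0],
    [0,0,0],
    [0,0,0],
    [0,0,0],
    [0,0,0],
    [0,0,0],
    [0,0,0],
    [0,0,0],
    [0,0,0],
    [0,0,0]
  ],
  "claw": [0.04,0.04,0.04,0.04,0.04,0.04,0.04,0.04,0.04,0.04],
  "newtons": 30
}}

```text
time_s: 9.0
tcp_pos: [0.5438, 0.2434, 0.241]
eef_rot: [-179.9, 0.1, -100.3]
contact_force: [0.2, 1.4, -3.6]
gripper_width: 0.0092
gripper_force: 30.0
```

Run:
```python
from h import *
s=r.get_state();print({k:np.round(s[k],4).tolist() for k in('time_s','tcp_pos','eef_rot','contact_force','moment','gripper_width','gripper_force')})
json.dump({'p':list(map(float,s['tcp_pos'])),'yaw':float(s['eef_rot'][2])},open('cmd.json','w'))
step([.5663,-.108,.24],-88.5)
```

```text
{'time_s': 9.0, 'tcp_pos': [0.5438, 0.2434, 0.241], 'eef_rot': [-179.9216, 0.1049, -100.2569], 'contact_force': [0.1705, 1.4067, -3.6256], 'moment': [0.034, 0.0806, 0.0074], 'gripper_width': 0.0092, 'gripper_force': 29.9956}
travel [0.6836, -0.1694, 0.0019] dr [0, 0, -0.0327] rows>= 5.634232114494396 1.098776748842815
```

Call:
{"api": "jog_arm", "payload": {
  "travel": [
    [0.02,-0.005,0],
    [0.07,-0.017,0],
    [0.15,-0.037,0],
    [0.25,-0.062,0],
    [0.36,-0.089,0],
    [0.46,-0.114,0],
    [0.55,-0.136,0],
    [0.62,-0.154,0],
    [0.665,-0.165,0],
    [0.6836,-0.1694,0.002]
  ],
  "dr": [
    [0,0,0],
    [0,0,-0.004],
    [0,0,-0.008],
    [0,0,-0.012],
    [0,0,-0.017],
    [0,0,-0.022],
    [0,0,-0.027],
    [0,0,-0.03],
    [0,0,-0.0327],
    [0,0,-0.0327]
  ],
  "claw": [0.04,0.04,0.04,0.04,0.04,0.04,0.04,0.04,0.04,0.04]
}}

```text
time_s: 10.25
tcp_pos: [0.5651, -0.1101, 0.2374]
eef_rot: [179.9, -0.0, -88.6]
contact_force: [-0.4, 0.9, -3.9]
gripper_width: 0.0091
gripper_force: 30.0
```

```bash
cat >> h.py <<'E'
def st():
    s=r.get_state();print({k:np.round(s[k],4).tolist() for k in('time_s','tcp_pos','eef_rot','contact_force','moment','gripper_width','gripper_force')}); return s
def now():
    s=st(); json.dump({'p':list(map(float,s['tcp_pos'])),'yaw':float(s['eef_rot'][2])},open('cmd.json','w'))
E
python3 - <<'E'
from h import *
now(); c=cam('wrist'); w=cloud(c); np.savez('wr3.npz',w=w,px=c['pixels'])
cv2.imwrite('pics/wr3.png',cv2.resize(c['pixels'][...,::-1],(800,600)))
z=w[...,2]
# held plate at z~.235 ; board ends etc
m=(z>.225)&(z<.245)&(abs(w[...,0]-.5663)<.02); q=w[m]
print(len(q), q[:,0].min(),q[:,0].max(),q[:,1].min(),q[:,1].max())
p=cv2.minAreaRect(q[:,:2].astype(np.float32)*1000) if len(q) else 0; print(p)
step([.5663,-.108,.195],-88.5)
E
```

```text
{'time_s': 10.25, 'tcp_pos': [0.5651, -0.1101, 0.2374], 'eef_rot': [179.88, -0.005, -88.6065], 'contact_force': [-0.3989, 0.8873, -3.8501], 'moment': [0.069, 0.1437, 0.0039], 'gripper_width': 0.0091, 'gripper_force': 29.9957}
2935 0.5509209299798552 0.5785487594762629 -0.17836441403019743 -0.06788313126251991
((564.6276245117188, -122.95050048828125), (110.53805541992188, 27.506521224975586), 86.32174682617188)
travel [-0.0041, -0.0026, 0.0848] dr [0, 0, -0.0003] rows>= 0.6795108829150568 0.009953817082617092
```

View pics/wr3.png

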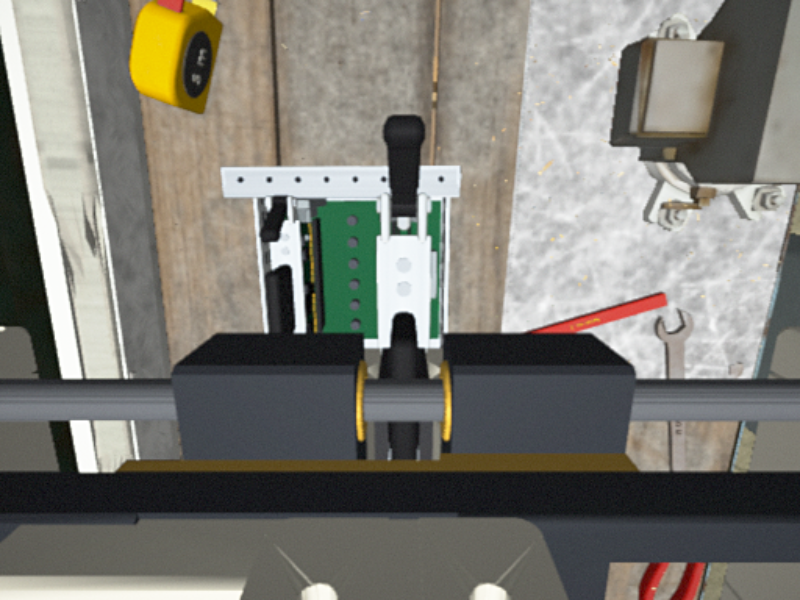

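The held card hangs straight over the free slot: plate at (403,270), lever out at (403,150). Next, lower to just above the guide mouths.

Call:
{"api": "jog_arm", "payload": {
  "travel": [
    [-0.004,-0.0026,0.005],
    [-0.004,-0.0026,0.015],
    [-0.004,-0.0026,0.03],
    [-0.004,-0.0026,0.045],
    [-0.004,-0.0026,0.065],
    [-0.004,-0.0026,0.085],
    [-0.004,-0.0026,0.1],
    [-0.004,-0.0026,0.108],
    [-0.004,-0.0026,0.11],
    [-0.004,-0.0026,0.11]
  ],
  "dr": [
    [0,0,0],
    [0,0,0],
    [0,0,0],
    [0,0,0],
    [0,0,0],
    [0,0,0],
    [0,0,0],
    [0,0,0],
    [0,0,0],
    [0,0,0]
  ],
  "claw": [0.04,0.04,0.04,0.04,0.04,0.04,0.04,0.04,0.04,0.04]
}}

```text
time_s: 11.55
tcp_pos: [0.5674, -0.1064, 0.1838]
eef_rot: [-180.0, -0.0, -88.5]
contact_force: [-0.1, -0.0, -3.1]
gripper_width: 0.0089
gripper_force: 30.0
```

Run:
```python
from h import *
now(); step([.5663,-.108,.156],-88.5)
```

```text
{'time_s': 11.55, 'tcp_pos': [0.5674, -0.1064, 0.1838], 'eef_rot': [-179.9764, -0.0041, -88.4968], 'contact_force': [-0.1306, -0.0339, -3.1373], 'moment': [0.0307, 0.0954, 0.0346], 'gripper_width': 0.0089, 'gripper_force': 29.9957}
travel [0.0032, 0.0023, 0.0556] dr [0, 0, 0.0] rows>= 0.44591586650398524 0.00030349699888562086
```

Call:
{"api": "jog_arm", "payload": {
  "travel": [
    [0.0016,0.001,0.004],
    [0.003,0.0022,0.008],
    [0.003,0.0022,0.014],
    [0.003,0.0022,0.02],
    [0.003,0.0022,0.025],
    [0.003,0.0022,0.03],
    [0.003,0.0022,0.034],
    [0.003,0.0022,0.038],
    [0.003,0.0022,0.04],
    [0.003,0.0022,0.04]
  ],
  "dr": [
    [0,0,0],
    [0,0,0],
    [0,0,0],
    [0,0,0],
    [0,0,0],
    [0,0,0],
    [0,0,0],
    [0,0,0],
    [0,0,0],
    [0,0,0]
  ],
  "claw": [0.04,0.04,0.04,0.04,0.04,0.04,0.04,0.04,0.04,0.04]
}}

```text
time_s: 12.8
tcp_pos: [0.5661, -0.1079, 0.1635]
eef_rot: [180.0, -0.0, -88.5]
contact_force: [0.0, -0.2, -3.7]
gripper_width: 0.0085
gripper_force: 30.0
```

Run:
```python
from h import *
st()
```

```text
{'time_s': 12.8, 'tcp_pos': [0.5661, -0.1079, 0.1635], 'eef_rot': [179.9921, -0.0019, -88.4959], 'contact_force': [0.0206, -0.2402, -3.6889], 'moment': [0.0222, 0.1705, 0.0034], 'gripper_width': 0.0085, 'gripper_force': 29.9957}
```

Call:
{"api": "jog_arm", "payload": {
  "travel": [
    [0,0,0.002],
    [0,0,0.004],
    [0,0,0.006],
    [0,0,0.008],
    [0,0,0.01],
    [0,0,0.012],
    [0,0,0.014],
    [0,0,0.016],
    [0,0,0.016],
    [0,0,0.016]
  ],
  "dr": [
    [0,0,0],
    [0,0,0],
    [0,0,0],
    [0,0,0],
    [0,0,0],
    [0,0,0],
    [0,0,0],
    [0,0,0],
    [0,0,0],
    [0,0,0]
  ],
  "claw": [0.04,0.04,0.04,0.04,0.04,0.04,0.04,0.04,0.04,0.04]
}}

```text
time_s: 14.05
tcp_pos: [0.5662, -0.1079, 0.1556]
eef_rot: [-180.0, -0.0, -88.5]
contact_force: [-0.8, 0.2, -3.6]
gripper_width: 0.0087
gripper_force: 30.0
```

Run:
```python
from h import *
st()
```

```text
{'time_s': 14.05, 'tcp_pos': [0.5662, -0.1079, 0.1556], 'eef_rot': [-179.9989, -0.0006, -88.4953], 'contact_force': [-0.7643, 0.1694, -3.64], 'moment': [0.0219, 0.1223, 0.0243], 'gripper_width': 0.0087, 'gripper_force': 29.9959}
```

Call:
{"api": "jog_arm", "payload": {
  "travel": [
    [0,0,0.002],
    [0,0,0.004],
    [0,0,0.006],
    [0,0,0.008],
    [0,0,0.01],
    [0,0,0.012],
    [0,0,0.014],
    [0,0,0.016],
    [0,0,0.016],
    [0,0,0.016]
  ],
  "dr": [
    [0,0,0],
    [0,0,0],
    [0,0,0],
    [0,0,0],
    [0,0,0],
    [0,0,0],
    [0,0,0],
    [0,0,0],
    [0,0,0],
    [0,0,0]
  ],
  "claw": [0.04,0.04,0.04,0.04,0.04,0.04,0.04,0.04,0.04,0.04]
}}

```text
time_s: 15.3
tcp_pos: [0.5662, -0.1079, 0.1476]
eef_rot: [-180.0, -0.0, -88.5]
contact_force: [-0.7, -0.1, -3.2]
gripper_width: 0.0091
gripper_force: 30.0
```

Run:
```python
from h import *
st()
```

```text
{'time_s': 15.3, 'tcp_pos': [0.5662, -0.1079, 0.1476], 'eef_rot': [-179.9978, -0.0006, -88.4954], 'contact_force': [-0.7083, -0.078, -3.1811], 'moment': [0.0857, 0.1382, -0.0358], 'gripper_width': 0.0091, 'gripper_force': 29.9959}
```

Call:
{"api": "jog_arm", "payload": {
  "travel": [
    [0,0,0.004],
    [0,0,0.009],
    [0,0,0.014],
    [0,0,0.019],
    [0,0,0.024],
    [0,0,0.029],
    [0,0,0.034],
    [0,0,0.039],
    [0,0,0.042],
    [0,0,0.042]
  ],
  "dr": [
    [0,0,0],
    [0,0,0],
    [0,0,0],
    [0,0,0],
    [0,0,0],
    [0,0,0],
    [0,0,0],
    [0,0,0],
    [0,0,0],
    [0,0,0]
  ],
  "claw": [0.04,0.04,0.04,0.04,0.04,0.04,0.04,0.04,0.04,0.04]
}}

```text
time_s: 16.55
tcp_pos: [0.5661, -0.1079, 0.1264]
eef_rot: [180.0, -0.0, -88.5]
contact_force: [0.2, 0.3, -3.3]
gripper_width: 0.0089
gripper_force: 30.0
```

Run:
```python
from h import *
st()
```

```text
{'time_s': 16.55, 'tcp_pos': [0.5661, -0.1079, 0.1264], 'eef_rot': [179.9868, -0.0021, -88.4938], 'contact_force': [0.156, 0.25, -3.3327], 'moment': [0.0413, 0.1504, 0.0369], 'gripper_width': 0.0089, 'gripper_force': 29.9956}
```

Call:
{"api": "jog_arm", "payload": {
  "travel": [
    [0,0,0.003],
    [0,0,0.006],
    [0,0,0.009],
    [0,0,0.012],
    [0,0,0.015],
    [0,0,0.017],
    [0,0,0.019],
    [0,0,0.02],
    [0,0,0.021],
    [0,0,0.021]
  ],
  "dr": [
    [0,0,0],
    [0,0,0],
    [0,0,0],
    [0,0,0],
    [0,0,0],
    [0,0,0],
    [0,0,0],
    [0,0,0],
    [0,0,0],
    [0,0,0]
  ],
  "claw": [0.04,0.04,0.04,0.04,0.04,0.04,0.04,0.04,0.04,0.04]
}}

```text
time_s: 17.8
tcp_pos: [0.5662, -0.1078, 0.116]
eef_rot: [180.0, 0.0, -88.5]
contact_force: [0.4, -0.1, -3.5]
gripper_width: 0.0085
gripper_force: 30.0
```

Call:
{"api": "jog_arm", "payload": {
  "travel": [
    [0,0,0.0005],
    [0,0,0.001],
    [0,0,0.0015],
    [0,0,0.002],
    [0,0,0.0025],
    [0,0,0.003],
    [0,0,0.003],
    [0,0,0.003],
    [0,0,0.003],
    [0,0,0.003]
  ],
  "dr": [
    [0,0,0],
    [0,0,0],
    [0,0,0],
    [0,0,0],
    [0,0,0],
    [0,0,0],
    [0,0,0],
    [0,0,0],
    [0,0,0],
    [0,0,0]
  ],
  "claw": [0.04,0.04,0.04,0.04,0.04,0.04,0.04,0.04,0.04,0.04]
}}

```text
time_s: 19.05
tcp_pos: [0.5662, -0.1079, 0.1147]
eef_rot: [-180.0, -0.0, -88.5]
contact_force: [0.0, -0.1, -1.3]
gripper_width: 0.0089
gripper_force: 30.0
```

Call:
{"api": "jog_arm", "payload": {
  "travel": [
    [0,0,0.0002],
    [0,0,0.0002],
    [0,0,0.0002],
    [0,0,0.0002],
    [0,0,0.0002],
    [0,0,0.0002],
    [0,0,0.0002],
    [0,0,0.0002],
    [0,0,0.0002],
    [0,0,0.0002]
  ],
  "dr": [
    [0,0,0],
    [0,0,0],
    [0,0,0],
    [0,0,0],
    [0,0,0],
    [0,0,0],
    [0,0,0],
    [0,0,0],
    [0,0,0],
    [0,0,0]
  ],
  "claw": [0.04,0.04,0.12,0.16,0.2,0.25,0.3,0.35,0.35,0.35]
}}

```text
time_s: 20.3
tcp_pos: [0.5662, -0.1079, 0.1144]
eef_rot: [-180.0, 0.0, -88.5]
contact_force: [1.1, -0.2, 1.0]
gripper_width: 0.0306
gripper_force: 0.0
```

Run:
```python
from h import *
now(); step([.5662,-.108,.25],-88.5)
```

```text
{'time_s': 20.3, 'tcp_pos': [0.5662, -0.1079, 0.1144], 'eef_rot': [-179.9989, 0.0009, -88.4965], 'contact_force': [1.1352, -0.239, 0.987], 'moment': [0.0709, 0.1337, 0.0209], 'gripper_width': 0.0306, 'gripper_force': 0.0}
travel [0.0003, -0.0001, -0.2711] dr [0, 0, 0.0] rows>= 2.168801475469804 0.0003305406883483157
```

Call:
{"api": "jog_arm", "payload": {
  "travel": [
    [0,0,-0.02],
    [0,0,-0.07],
    [0,0,-0.13],
    [0,0,-0.17],
    [0.02,0,-0.17],
    [0.08,0,-0.17],
    [0.15,0,-0.17],
    [0.21,0,-0.17],
    [0.236,0,-0.17],
    [0.236,0,-0.17]
  ],
  "dr": [
    [0,0,0],
    [0,0,0],
    [0,0,0],
    [0,0,0],
    [0,0,0],
    [0,0,0],
    [0,0,0],
    [0,0,0],
    [0,0,0],
    [0,0,0]
  ],
  "claw": [0.35,0.35,0.35,0.3,0.2,0.1,0,0,0,0]
}}

```text
time_s: 21.55
tcp_pos: [0.5688, -0.2266, 0.1988]
eef_rot: [179.9, 0.0, -88.6]
contact_force: [0.3, -0.0, -0.9]
gripper_width: 0.0005
gripper_force: 0.0
```

Run:
```python
from h import *
now()
w=np.load('wr1.npz')['w'];m=(abs(w[...,0]-.567)<.11)&(w[...,1]<-.2)&(w[...,1]>-.29); q=w[m]; print('obst',q[:,2].max())
c=cam('top'); w=cloud(c); cv2.imwrite('pics/top2.png',c['pixels'][...,::-1])
z=w[...,2]; m=(abs(w[...,0]-.566)<.02)&(w[...,1]>-.11)&(w[...,1]<0.0)
for y in np.arange(-.12,.0,.01):
    q=w[m&(abs(w[...,1]-y)<.005)]
    if len(q): print(round(y,3),np.round([q[:,2].max(),np.median(q[q[:,2]>.085][:,0])],4))
step([.5688,-.225,.129],-88.5)
```

```text
{'time_s': 21.55, 'tcp_pos': [0.5688, -0.2266, 0.1988], 'eef_rot': [179.9427, 0.0131, -88.5901], 'contact_force': [0.2717, -0.0036, -0.9468], 'moment': [0.0415, 0.135, 0.0229], 'gripper_width': 0.0005, 'gripper_force': 0.0}
obst 0.053526508624687164
-0.11 [0.6241 0.5645]
-0.1 [0.6284 0.5641]
-0.09 [0.6302 0.5645]
-0.08 [0.627  0.5669]
-0.07 [0.6317 0.5683]
-0.06 [0.6367 0.5683]
-0.05 [0.6371 0.5674]
-0.04 [0.6382 0.5673]
-0.03 [0.6385 0.5671]
-0.02 [0.6386 0.5671]
-0.01 [0.6383 0.5665]
travel [-0.0032, -0.0001, 0.1396] dr [0, 0, -0.0003] rows>= 1.1170936576670731 0.008424364089469831
```

Call:
{"api": "jog_arm", "payload": {
  "travel": [
    [-0.003,0,0.03],
    [-0.003,0,0.08],
    [-0.003,0,0.12],
    [-0.003,0,0.139],
    [-0.003,0,0.139],
    [-0.015,0,0.139],
    [-0.025,0,0.139],
    [-0.035,0,0.139],
    [-0.04,0,0.139],
    [-0.04,0,0.139]
  ],
  "dr": [
    [0,0,0],
    [0,0,0],
    [0,0,0],
    [0,0,0],
    [0,0,0],
    [0,0,0],
    [0,0,0],
    [0,0,0],
    [0,0,0],
    [0,0,0]
  ],
  "claw": [0,0,0,0,0,0,0,0,0,0]
}}

```text
time_s: 22.85
tcp_pos: [0.5692, -0.2061, 0.1306]
eef_rot: [-179.9, -0.0, -88.5]
contact_force: [-0.5, -2.8, 1.7]
gripper_width: 0.0004
gripper_force: 1.5
```

Run:
```python
from h import *
now()
```

```text
{'time_s': 22.85, 'tcp_pos': [0.5692, -0.2061, 0.1306], 'eef_rot': [-179.9393, -0.0458, -88.4707], 'contact_force': [-0.4838, -2.794, 1.6805], 'moment': [-1.0663, 0.1021, -0.0033], 'gripper_width': 0.0004, 'gripper_force': 1.4767}
```

Call:
{"api": "jog_arm", "payload": {
  "travel": [
    [-0.004,0,0],
    [-0.008,0,0],
    [-0.012,0,0],
    [-0.016,0,0],
    [-0.02,0,0],
    [-0.024,0,0],
    [-0.028,0,0],
    [-0.032,0,0],
    [-0.034,0,0],
    [-0.034,0,0]
  ],
  "dr": [
    [0,0,0],
    [0,0,0],
    [0,0,0],
    [0,0,0],
    [0,0,0],
    [0,0,0],
    [0,0,0],
    [0,0,0],
    [0,0,0],
    [0,0,0]
  ],
  "claw": [0,0,0,0,0,0,0,0,0,0]
}}

```text
time_s: 24.1
tcp_pos: [0.5683, -0.1887, 0.1299]
eef_rot: [180.0, 0.0, -88.5]
contact_force: [-0.6, -2.0, 0.5]
gripper_width: 0.0005
gripper_force: 0.9
```

Run:
```python
from h import *
now()
```

```text
{'time_s': 24.1, 'tcp_pos': [0.5683, -0.1887, 0.1299], 'eef_rot': [179.9954, 0.0063, -88.4905], 'contact_force': [-0.5936, -2.0285, 0.4889], 'moment': [-0.501, 0.066, -0.0275], 'gripper_width': 0.0005, 'gripper_force': 0.9043}
```

Call:
{"api": "jog_arm", "payload": {
  "travel": [
    [0.01,0,0],
    [0.01,0,-0.06],
    [0.01,0,-0.12],
    [0,0,-0.14],
    [-0.08,0,-0.14],
    [-0.18,0,-0.14],
    [-0.28,0,-0.14],
    [-0.36,0,-0.14],
    [-0.395,0,-0.14],
    [-0.395,0,-0.14]
  ],
  "dr": [
    [0,0,0],
    [0,0,0],
    [0,0,0],
    [0,0,0],
    [0,0,0],
    [0,0,0],
    [0,0,0],
    [0,0,0],
    [0,0,0],
    [0,0,0]
  ],
  "claw": [0,0,0,0,0,0,0,0,0,0]
}}

```text
time_s: 25.35
tcp_pos: [0.5628, 0.0095, 0.1994]
eef_rot: [179.9, 0.0, -88.4]
contact_force: [-0.4, -0.1, 0.5]
gripper_width: 0.0003
gripper_force: 0.0
```

Run:
```python
from h import *
now(); step([.5634,.009,.129],-88.5)
```

```text
{'time_s': 25.35, 'tcp_pos': [0.5628, 0.0095, 0.1994], 'eef_rot': [179.9466, 0.0002, -88.3977], 'contact_force': [-0.3542, -0.0684, 0.4665], 'moment': [0.0376, 0.0614, 0.0119], 'gripper_width': 0.0003, 'gripper_force': 0.0}
travel [0.001, -0.0012, 0.1408] dr [0, 0, 0.0003] rows>= 1.1264693160490438 0.009558579850134492
```

Call:
{"api": "jog_arm", "payload": {
  "travel": [
    [0,-0.001,0.03],
    [0,-0.001,0.08],
    [0,-0.001,0.12],
    [0,-0.001,0.14],
    [0,-0.001,0.14],
    [0.015,-0.001,0.14],
    [0.025,-0.001,0.14],
    [0.032,-0.001,0.14],
    [0.038,-0.001,0.14],
    [0.042,-0.001,0.14]
  ],
  "dr": [
    [0,0,0],
    [0,0,0],
    [0,0,0],
    [0,0,0],
    [0,0,0],
    [0,0,0],
    [0,0,0],
    [0,0,0],
    [0,0,0],
    [0,0,0]
  ],
  "claw": [0,0,0,0,0,0,0,0,0,0]
}}

```text
time_s: 26.6
tcp_pos: [0.5652, -0.0117, 0.1308]
eef_rot: [-179.9, 0.1, -88.5]
contact_force: [0.3, 5.8, 4.8]
gripper_width: 0.0003
gripper_force: 2.8
```

Call:
{"api": "jog_arm", "payload": {
  "travel": [
    [0.004,0,0],
    [0.008,0,0],
    [0.012,0,0],
    [0.016,0,0],
    [0.02,0,0],
    [0.024,0,0],
    [0.028,0,0],
    [0.032,0,0],
    [0.034,0,0],
    [0.034,0,0]
  ],
  "dr": [
    [0,0,0],
    [0,0,0],
    [0,0,0],
    [0,0,0],
    [0,0,0],
    [0,0,0],
    [0,0,0],
    [0,0,0],
    [0,0,0],
    [0,0,0]
  ],
  "claw": [0,0,0,0,0,0,0,0,0,0]
}}

```text
time_s: 27.85
tcp_pos: [0.5646, -0.0295, 0.1299]
eef_rot: [180.0, -0.0, -88.5]
contact_force: [-0.8, 0.8, 1.8]
gripper_width: 0.0006
gripper_force: 0.7
```

Run:
```python
from h import *
now()
```

```text
{'time_s': 27.85, 'tcp_pos': [0.5646, -0.0295, 0.1299], 'eef_rot': [179.9938, -0.0067, -88.4996], 'contact_force': [-0.7715, 0.7859, 1.8194], 'moment': [0.4677, 0.1171, 0.016], 'gripper_width': 0.0006, 'gripper_force': 0.6784}
```

Call:
{"api": "jog_arm", "payload": {
  "travel": [
    [0.002,0,0],
    [0.004,0,0],
    [0.006,0,0],
    [0.008,0,0],
    [0.01,0,0],
    [0.012,0,0],
    [0.014,0,0],
    [0.016,0,0],
    [0.016,0,0],
    [0.016,0,0]
  ],
  "dr": [
    [0,0,0],
    [0,0,0],
    [0,0,0],
    [0,0,0],
    [0,0,0],
    [0,0,0],
    [0,0,0],
    [0,0,0],
    [0,0,0],
    [0,0,0]
  ],
  "claw": [0,0,0,0,0,0,0,0,0,0]
}}

```text
time_s: 29.1
tcp_pos: [0.5646, -0.0373, 0.1297]
eef_rot: [180.0, 0.0, -88.5]
contact_force: [-0.1, 4.9, -3.6]
gripper_width: 0.0002
gripper_force: 2.3
```

Run:
```python
from h import *
now()
```

```text
{'time_s': 29.1, 'tcp_pos': [0.5646, -0.0373, 0.1297], 'eef_rot': [179.9682, 0.0082, -88.4995], 'contact_force': [-0.1485, 4.8636, -3.6104], 'moment': [1.8801, 0.0418, 0.0179], 'gripper_width': 0.0002, 'gripper_force': 2.3116}
```

Call:
{"api": "jog_arm", "payload": {
  "travel": [
    [0.002,0,0],
    [0.004,0,0],
    [0.006,0,0],
    [0.008,0,0],
    [0.01,0,0],
    [0.012,0,0],
    [0.014,0,0],
    [0.014,0,0],
    [0.014,0,0],
    [0.014,0,0]
  ],
  "dr": [
    [0,0,0],
    [0,0,0],
    [0,0,0],
    [0,0,0],
    [0,0,0],
    [0,0,0],
    [0,0,0],
    [0,0,0],
    [0,0,0],
    [0,0,0]
  ],
  "claw": [0,0,0,0,0,0,0,0,0,0]
}}

```text
time_s: 30.35
tcp_pos: [0.5649, -0.0442, 0.1299]
eef_rot: [180.0, 0.0, -88.5]
contact_force: [-0.5, 6.2, -2.1]
gripper_width: 0.0006
gripper_force: 2.2
```

Run:
```python
from h import *
now()
```

```text
{'time_s': 30.35, 'tcp_pos': [0.5649, -0.0442, 0.1299], 'eef_rot': [179.9888, 0.0128, -88.494], 'contact_force': [-0.5083, 6.172, -2.0861], 'moment': [2.1128, 0.1812, -0.032], 'gripper_width': 0.0006, 'gripper_force': 2.2008}
```

Call:
{"api": "jog_arm", "payload": {
  "travel": [
    [0.001,0,0],
    [0.002,0,0],
    [0.003,0,0],
    [0.004,0,0],
    [0.005,0,0],
    [0.006,0,0],
    [0.006,0,0],
    [0.006,0,0],
    [0.006,0,0],
    [0.006,0,0]
  ],
  "dr": [
    [0,0,0],
    [0,0,0],
    [0,0,0],
    [0,0,0],
    [0,0,0],
    [0,0,0],
    [0,0,0],
    [0,0,0],
    [0,0,0],
    [0,0,0]
  ],
  "claw": [0,0,0,0,0,0,0,0,0,0]
}}

```text
time_s: 31.6
tcp_pos: [0.5651, -0.0473, 0.1301]
eef_rot: [-180.0, 0.0, -88.5]
contact_force: [0.2, 6.0, -1.7]
gripper_width: 0.0006
gripper_force: 2.0
```

Run:
```python
from h import *
now()
```

```text
{'time_s': 31.6, 'tcp_pos': [0.5651, -0.0473, 0.1301], 'eef_rot': [-179.996, 0.0058, -88.4876], 'contact_force': [0.1985, 5.9666, -1.6999], 'moment': [2.0203, 0.2105, 0.0453], 'gripper_width': 0.0006, 'gripper_force': 2.0431}
```

Call:
{"api": "jog_arm", "payload": {
  "travel": [
    [0.0005,0,0],
    [0.001,0,0],
    [0.0015,0,0],
    [0.002,0,0],
    [0.0025,0,0],
    [0.003,0,0],
    [0.003,0,0],
    [0.003,0,0],
    [0.003,0,0],
    [0.003,0,0]
  ],
  "dr": [
    [0,0,0],
    [0,0,0],
    [0,0,0],
    [0,0,0],
    [0,0,0],
    [0,0,0],
    [0,0,0],
    [0,0,0],
    [0,0,0],
    [0,0,0]
  ],
  "claw": [0,0,0,0,0,0,0,0,0,0]
}}

```text
time_s: 32.85
tcp_pos: [0.5651, -0.0481, 0.13]
eef_rot: [-180.0, 0.1, -88.5]
contact_force: [-0.3, 8.6, -1.0]
gripper_width: 0.0006
gripper_force: 3.5
```

Run:
```python
from h import *
now(); c=cam('scene'); w=cloud(c); cv2.imwrite('pics/sc2.png',cv2.resize(c['pixels'][120:220,230:360,::-1],None,fx=6,fy=6,interpolation=cv2.INTER_CUBIC))
```

```text
{'time_s': 32.85, 'tcp_pos': [0.5651, -0.0481, 0.13], 'eef_rot': [-179.9833, 0.0565, -88.4933], 'contact_force': [-0.3109, 8.5722, -1.0182], 'moment': [3.2894, 0.3384, 0.0165], 'gripper_width': 0.0006, 'gripper_force': 3.4758}
```

View pics/sc2.png

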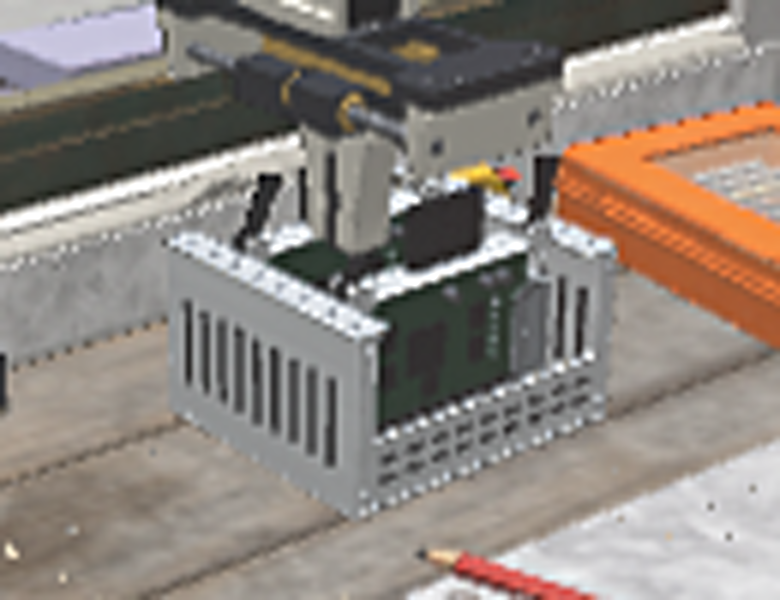

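The card is in its slot. The fingers are pressing lever a in at about (345,265), and lever b stands part-way out at (540,180). The force is rising while the finger barely moves, so lever a is close to its stop.

Call:
{"api": "jog_arm", "payload": {
  "travel": [
    [0.0005,0,0],
    [0.001,0,0],
    [0.0015,0,0],
    [0.002,0,0],
    [0.0025,0,0],
    [0.003,0,0],
    [0.003,0,0],
    [0.003,0,0],
    [0.003,0,0],
    [0.003,0,0]
  ],
  "dr": [
    [0,0,0],
    [0,0,0],
    [0,0,0],
    [0,0,0],
    [0,0,0],
    [0,0,0],
    [0,0,0],
    [0,0,0],
    [0,0,0],
    [0,0,0]
  ],
  "claw": [0,0,0,0,0,0,0,0,0,0]
}}

```text
time_s: 34.15
tcp_pos: [0.5652, -0.0486, 0.1299]
eef_rot: [-180.0, 0.1, -88.5]
contact_force: [-1.2, 13.3, -0.6]
gripper_width: 0.0006
gripper_force: 5.9
```

Run:
```python
from h import *
now()
```

```text
{'time_s': 34.15, 'tcp_pos': [0.5652, -0.0486, 0.1299], 'eef_rot': [-179.9675, 0.1363, -88.4881], 'contact_force': [-1.1575, 13.3383, -0.6138], 'moment': [5.2086, 0.6434, 0.0386], 'gripper_width': 0.0006, 'gripper_force': 5.8673}
```

Call:
{"api": "jog_arm", "payload": {
  "travel": [
    [-0.012,0,0],
    [-0.012,0,-0.06],
    [-0.012,0,-0.12],
    [0,0,-0.14],
    [0.08,0,-0.14],
    [0.17,0,-0.14],
    [0.25,0,-0.14],
    [0.31,0,-0.14],
    [0.327,0,-0.14],
    [0.327,0,-0.14]
  ],
  "dr": [
    [0,0,0],
    [0,0,0],
    [0,0,0],
    [0,0,0],
    [0,0,0],
    [0,0,0],
    [0,0,0],
    [0,0,0],
    [0,0,0],
    [0,0,0]
  ],
  "claw": [0,0,0,0,0,0,0,0,0,0]
}}

```text
time_s: 35.4
tcp_pos: [0.5689, -0.2144, 0.1994]
eef_rot: [179.9, -0.0, -88.6]
contact_force: [0.1, -1.0, 0.1]
gripper_width: 0.0005
gripper_force: 0.0
```

Run:
```python
from h import *
now(); step([.5685,-.212,.129],-88.5)
c=cam('top'); cv2.imwrite('pics/t3.png',cv2.resize(c['pixels'][100:190,290:400,::-1],None,fx=6,fy=6,interpolation=cv2.INTER_CUBIC))
```

```text
{'time_s': 35.4, 'tcp_pos': [0.5689, -0.2144, 0.1994], 'eef_rot': [179.9345, -0.0044, -88.5693], 'contact_force': [0.0974, -1.0366, 0.1043], 'moment': [0.0838, 0.1395, -0.0307], 'gripper_width': 0.0005, 'gripper_force': 0.0}
travel [-0.0048, 0.0007, 0.1408] dr [0, 0, -0.0002] rows>= 1.1270682676750332 0.006478762305265247
```

View pics/t3.png

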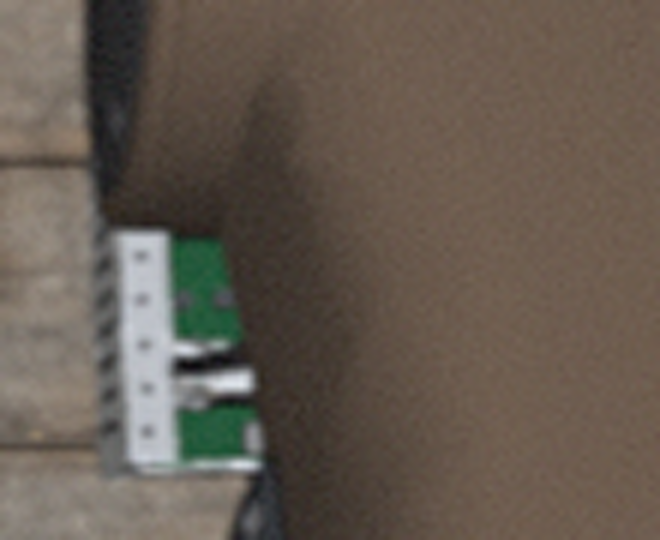

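Lever a, black at (205,362), now lies inward of the rail over the plate. The arm hides the rest. On to lever b.

Call:
{"api": "jog_arm", "payload": {
  "travel": [
    [0,0,0.03],
    [0,0,0.08],
    [0,0,0.12],
    [0,0,0.14],
    [0,0,0.14],
    [-0.015,0,0.14],
    [-0.027,0,0.14],
    [-0.039,0,0.14],
    [-0.046,0,0.14],
    [-0.05,0,0.14]
  ],
  "dr": [
    [0,0,0],
    [0,0,0],
    [0,0,0],
    [0,0,0],
    [0,0,0],
    [0,0,0],
    [0,0,0],
    [0,0,0],
    [0,0,0],
    [0,0,0]
  ],
  "claw": [0,0,0,0,0,0,0,0,0,0]
}}

```text
time_s: 36.7
tcp_pos: [0.569, -0.1888, 0.1303]
eef_rot: [-180.0, -0.0, -88.5]
contact_force: [-0.1, -2.1, 1.7]
gripper_width: 0.0006
gripper_force: 0.9
```

Run:
```python
from h import *
now()
```

```text
{'time_s': 36.7, 'tcp_pos': [0.569, -0.1888, 0.1303], 'eef_rot': [-179.9726, -0.0276, -88.47], 'contact_force': [-0.0781, -2.1252, 1.7047], 'moment': [-0.4875, 0.0865, 0.0144], 'gripper_width': 0.0006, 'gripper_force': 0.8531}
```

Call:
{"api": "jog_arm", "payload": {
  "travel": [
    [-0.003,0,0],
    [-0.007,0,0],
    [-0.011,0,0],
    [-0.015,0,0],
    [-0.019,0,0],
    [-0.023,0,0],
    [-0.027,0,0],
    [-0.03,0,0],
    [-0.033,0,0],
    [-0.033,0,0]
  ],
  "dr": [
    [0,0,0],
    [0,0,0],
    [0,0,0],
    [0,0,0],
    [0,0,0],
    [0,0,0],
    [0,0,0],
    [0,0,0],
    [0,0,0],
    [0,0,0]
  ],
  "claw": [0,0,0,0,0,0,0,0,0,0]
}}

```text
time_s: 37.95
tcp_pos: [0.5681, -0.1723, 0.1297]
eef_rot: [180.0, 0.0, -88.5]
contact_force: [-0.2, -3.8, -2.1]
gripper_width: 0.0001
gripper_force: 1.5
```

Run:
```python
from h import *
now()
```

```text
{'time_s': 37.95, 'tcp_pos': [0.5681, -0.1723, 0.1297], 'eef_rot': [179.9659, 0.0002, -88.4995], 'contact_force': [-0.1816, -3.8302, -2.1183], 'moment': [-1.3804, 0.0361, 0.0017], 'gripper_width': 0.0001, 'gripper_force': 1.4943}
```

Call:
{"api": "jog_arm", "payload": {
  "travel": [
    [-0.001,0,0],
    [-0.002,0,0],
    [-0.003,0,0],
    [-0.004,0,0],
    [-0.005,0,0],
    [-0.006,0,0],
    [-0.007,0,0],
    [-0.008,0,0],
    [-0.008,0,0],
    [-0.008,0,0]
  ],
  "dr": [
    [0,0,0],
    [0,0,0],
    [0,0,0],
    [0,0,0],
    [0,0,0],
    [0,0,0],
    [0,0,0],
    [0,0,0],
    [0,0,0],
    [0,0,0]
  ],
  "claw": [0,0,0,0,0,0,0,0,0,0]
}}

```text
time_s: 39.2
tcp_pos: [0.5683, -0.1683, 0.13]
eef_rot: [-180.0, 0.0, -88.5]
contact_force: [0.0, -4.7, -1.6]
gripper_width: 0.0004
gripper_force: 1.8
```

Run:
```python
from h import *
now()
```

```text
{'time_s': 39.2, 'tcp_pos': [0.5683, -0.1683, 0.13], 'eef_rot': [-179.9887, 0.0032, -88.4975], 'contact_force': [0.0489, -4.6831, -1.5742], 'moment': [-1.7529, 0.0196, -0.0476], 'gripper_width': 0.0004, 'gripper_force': 1.8056}
```

Call:
{"api": "jog_arm", "payload": {
  "travel": [
    [-0.0005,0,0],
    [-0.001,0,0],
    [-0.0015,0,0],
    [-0.002,0,0],
    [-0.0025,0,0],
    [-0.003,0,0],
    [-0.0035,0,0],
    [-0.004,0,0],
    [-0.004,0,0],
    [-0.004,0,0]
  ],
  "dr": [
    [0,0,0],
    [0,0,0],
    [0,0,0],
    [0,0,0],
    [0,0,0],
    [0,0,0],
    [0,0,0],
    [0,0,0],
    [0,0,0],
    [0,0,0]
  ],
  "claw": [0,0,0,0,0,0,0,0,0,0]
}}

```text
time_s: 40.45
tcp_pos: [0.5682, -0.1666, 0.13]
eef_rot: [180.0, -0.0, -88.5]
contact_force: [0.6, -6.5, -2.1]
gripper_width: 0.0006
gripper_force: 2.5
```

Run:
```python
from h import *
now()
```

```text
{'time_s': 40.45, 'tcp_pos': [0.5682, -0.1666, 0.13], 'eef_rot': [179.9981, -0.0232, -88.4956], 'contact_force': [0.5572, -6.4676, -2.0738], 'moment': [-2.3847, -0.0117, 0.0437], 'gripper_width': 0.0006, 'gripper_force': 2.4872}
```

Call:
{"api": "jog_arm", "payload": {
  "travel": [
    [-0.0005,0,0],
    [-0.001,0,0],
    [-0.0015,0,0],
    [-0.002,0,0],
    [-0.0025,0,0],
    [-0.003,0,0],
    [-0.0035,0,0],
    [-0.004,0,0],
    [-0.004,0,0],
    [-0.004,0,0]
  ],
  "dr": [
    [0,0,0],
    [0,0,0],
    [0,0,0],
    [0,0,0],
    [0,0,0],
    [0,0,0],
    [0,0,0],
    [0,0,0],
    [0,0,0],
    [0,0,0]
  ],
  "claw": [0,0,0,0,0,0,0,0,0,0]
}}

```text
time_s: 41.7
tcp_pos: [0.5681, -0.1658, 0.1302]
eef_rot: [180.0, -0.1, -88.5]
contact_force: [0.4, -11.8, -2.5]
gripper_width: 0.0
gripper_force: 4.8
```

Run:
```python
from h import *
now()
```

```text
{'time_s': 41.7, 'tcp_pos': [0.5681, -0.1658, 0.1302], 'eef_rot': [179.988, -0.1075, -88.5006], 'contact_force': [0.3682, -11.8273, -2.4685], 'moment': [-4.6499, -0.1093, -0.0453], 'gripper_width': 0.0, 'gripper_force': 4.7819}
```

Call:
{"api": "jog_arm", "payload": {
  "travel": [
    [0.015,0,0],
    [0.015,0,-0.06],
    [0.015,0,-0.14],
    [0,0,-0.22],
    [-0.05,0,-0.3],
    [-0.12,0,-0.34],
    [-0.18,0,-0.34],
    [-0.18,0,-0.34],
    [-0.18,0,-0.34],
    [-0.18,0,-0.34]
  ],
  "dr": [
    [0,0,0],
    [0,0,0],
    [0,0,0],
    [0,0,0],
    [0,0,0],
    [0,0,0],
    [0,0,0],
    [0,0,0],
    [0,0,0],
    [0,0,0]
  ],
  "claw": [0,0,0,0,0,0,0,0,0,0]
}}

```text
time_s: 42.95
tcp_pos: [0.5657, -0.0748, 0.2997]
eef_rot: [180.0, 0.0, -88.5]
contact_force: [-0.3, -0.1, -0.7]
gripper_width: 0.0008
gripper_force: 0.0
```

Run:
```python
from h import *
now(); c=cam('wrist'); w=cloud(c); z=w[...,2]
cv2.imwrite('pics/wr4.png',cv2.resize(c['pixels'][60:240,130:360,::-1],None,fx=3.4,fy=3.3,interpolation=cv2.INTER_CUBIC))
# profile along slot centre, and the seated card for comparison
a=np.radians(1.45); o=np.array([.603,-.108]); d=w[...,:2]-o
cx=d@[np.cos(a),np.sin(a)]; cy=d@[-np.sin(a),np.cos(a)]
for y in range(-78,79,6):
    row=[]
    for x0 in(-.0365,.038):
        for off in (0,.007,-.007):
            m=(abs(cx-x0-off)<.003)&(abs(cy-y/1000)<.003)&(z<.2); row.append(round(float(np.median(z[m]))*1000,1) if m.sum() else None)
    print(y,row)
```

```text
{'time_s': 42.95, 'tcp_pos': [0.5657, -0.0748, 0.2997], 'eef_rot': [179.9721, 0.0074, -88.5267], 'contact_force': [-0.3308, -0.1051, -0.6557], 'moment': [0.0695, 0.1348, -0.007], 'gripper_width': 0.0008, 'gripper_force': 0.0}
-78 [103.8, 104.0, 103.8, 103.9, 104.1, 103.4]
-72 [103.9, 103.9, 103.9, 103.5, 103.9, 103.7]
-66 [104.4, 103.9, 103.9, 103.8, 104.0, 103.3]
-60 [110.4, 110.2, 110.6, 110.7, 110.4, 104.1]
-54 [123.3, 109.8, 111.9, 123.4, 119.3, 84.4]
-48 [132.6, 105.2, 111.7, 129.8, 132.9, 82.6]
-42 [139.6, 104.4, 137.5, 105.0, 138.7, 103.4]
-36 [105.0, 103.8, 104.0, 103.7, 103.8, 90.9]
-30 [104.9, 103.9, 104.2, 104.4, 103.9, 90.5]
-24 [104.3, 103.8, 104.2, 103.6, 103.6, 89.6]
-18 [139.1, 103.7, 104.7, 138.3, 137.7, 33.7]
-12 [139.9, 104.4, 104.7, 138.6, 136.0, 67.9]
-6 [139.8, 104.1, 105.4, 138.9, 138.6, 102.1]
0 [140.2, 104.3, 104.7, 139.0, 137.8, 103.1]
6 [139.7, 103.7, 104.9, 139.6, None, 103.4]
12 [139.9, 104.0, 104.6, 139.6, 138.2, 102.8]
18 [139.9, 104.3, 105.0, 139.8, 137.2, 103.2]
24 [139.3, 104.3, 104.6, 138.4, None, 34.3]
30 [105.3, 104.3, 104.0, 103.6, 103.9, 34.5]
36 [104.9, 103.9, 104.0, 103.5, 104.0, 102.2]
42 [105.4, 104.1, 104.4, 105.1, 103.8, 101.6]
48 [137.8, 104.0, 105.0, 104.2, 104.0, 103.4]
54 [128.7, 108.4, 111.5, 124.6, 130.9, 81.9]
60 [121.3, 109.8, 111.3, 114.1, 111.1, 84.3]
66 [110.2, 107.7, 109.7, 109.0, 110.0, 108.0]
72 [103.8, 103.9, 104.1, 104.3, 103.9, 103.8]
78 [104.1, 104.0, 104.2, 104.1, 104.4, 103.6]
```

View pics/wr4.png

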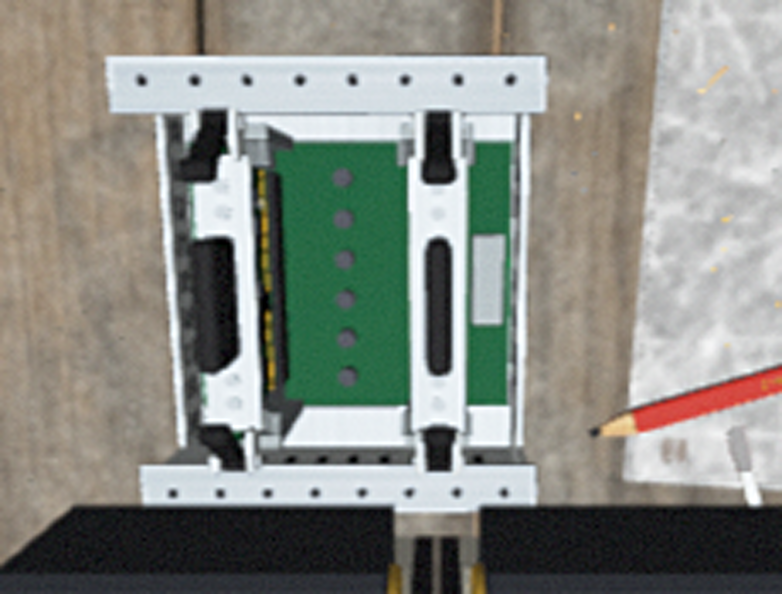

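Run:
```python
from h import *
c=cam('wrist'); w=cloud(c); z=w[...,2]
a=np.radians(1.45); o=np.array([.603,-.108]); d=w[...,:2]-o
cx=(d@[np.cos(a),np.sin(a)])*1e3; cy=(d@[-np.sin(a),np.cos(a)])*1e3
for n,x0 in(('free',-36.5),('seated',38)):
  for sg in(-1,1):
    m=(abs(cx-x0)<9)&(sg*cy>30)&(sg*cy<70)&(z<.2)&(z>.113)
    p=np.c_[sg*cy[m],z[m]*1e3]; 
    # grip ends
    print(n,sg,len(p),'tip y(min)',np.percentile(p[:,0],3),'zmax',np.percentile(p[:,1],97))
    for zz in (116,120,124,128,132,136): 
        q=p[abs(p[:,1]-zz)<2]; print('  ',zz,len(q),np.round(np.percentile(q[:,0],[5,50,95]),1) if len(q) else '')
  g=(abs(cx-x0)<7)&(abs(cy)<30)&(z>.133)&(z<.2); print('grip y',np.percentile(cy[g],[1,99]))
```

```text
free -1 169 tip y(min) 38.78168654165716 zmax 140.38291877882372
   116 4 [55.6 56.6 57.7]
   120 16 [54.2 55.4 56.5]
   124 22 [51.8 52.9 54.1]
   128 15 [49.5 50.6 51.8]
   132 19 [47.2 48.3 49.5]
   136 21 [38.8 46.  47.2]
free 1 98 tip y(min) 43.27507245449848 zmax 140.92145423746112
   116 0 
   120 8 [59.2 60.1 60.5]
   124 8 [56.9 57.7 58. ]
   128 7 [54.2 55.2 55.7]
   132 8 [52.9 53.1 54.3]
   136 14 [43.3 44.1 50.7]
grip y [-19.78803395  24.29859805]
seated -1 182 tip y(min) 38.65252892459488 zmax 140.6830502644384
   116 11 [55.9 57.6 57.8]
   120 19 [51.9 55.1 56.4]
   124 20 [48.4 52.8 54. ]
   128 16 [49.4 50.5 51.9]
   132 19 [47.  48.3 50.3]
   136 33 [38.6 44.8 47.5]
seated 1 116 tip y(min) 42.44351742645473 zmax 140.30750943945475
   116 4 [56.3 60.2 60.9]
   120 11 [55.4 58.7 60.7]
   124 12 [52.1 56.2 58.2]
   128 7 [51.8 54.4 56. ]
   132 10 [48.2 53.4 53.7]
   136 22 [42.3 45.3 51.3]
grip y [-20.6733106   23.52710925]
```

The picture shows the free-slot card at (438,300). Its plate is level with the rails at z 103.9–104.3 mm. Both levers, at (440,150) and (440,445), match the seated card's and the predicted fully-in shape to within about 1 mm. The robot touches nothing, so I'm handing in.

```bash
python3 -c "
from plant import r
print(r.close_job())"
```

```text
the job is handed in; nothing more can be done
None
```

The control card is in the free slot with both levers fully in and its front plate flush with the rails (within about 0.5 mm), and I handed the job in at about 43 s; the judge gave no verdict.

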